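Load a filter into the light base and hold its slide at the click

TASK

Take the mounted filter from the lens-tissue booklet and set it, narrow spigot down and wide knurled head up, fully home in the round pocket of the light base's pulled-out filter slide. Then let go of the filter, grip the slide's upright knob and push the slide into the light base until it drops into its ball click, which puts the filter under the window; stop at the click and do not run on to the end stop. Finish still holding the knob between the fingers with the slide resting in the click, so that it cannot creep while the picture is taken, and leave the dish on the window, the bottle, the canister and the eyepiece cap undisturbed.

Things in the scene. Friction and masses are not known exactly. Their poses are not given: they have to be found in the camera images.
- filter_mid (a point): Mounted filter, loose, dark metal with a glass face, 45 g: knurled head 42 mm across, 12 mm tall, over a spigot 31 mm across, 6 mm tall. Starts spigot down on the lens-tissue booklet (top 9 mm above the worktop). Point: on its axis, half-way up (9 mm above its underside, 3 mm above the shoulder under the head); z from spigot to head. Once home, only the head stands above the slide.
- filter_shoulder (a point): The filter's shoulder: centre of the underside of its head, 6 mm above the spigot's underside, 3 mm below filter_mid. With the filter home, the shoulder rests on the slide's top and this point coincides with the point pocket.
- pocket (a point): Pocket of the filter slide: centre of a round through hole, 35 mm across, at the level of the slide's flat top, 24 mm above the worktop. The slide is a dark plate 56 mm wide, 8 mm thick, in an aluminium rail 72 mm wide, no higher than the slide's top. Moves with the slide; y points along the rail into the light base (the way to push), z up.
- knob (a point): Knob: upright black knurled post on the slide's outer end, 100 mm from the pocket; 18 mm across between 34 and 58 mm above the worktop (top 60 mm), neck below it 12 mm. Point: on its axis, 45 mm above the worktop; y the way to push. With the slide in the click it is 45 mm from the wall of the light base. Moves with the slide.
- window (a point): Centre of the round white window (76 mm across) on top of the light base, 54 mm above the worktop. The base is a fixed white box 114 mm square; the rail runs out to 230 mm from the window centre along -y of this frame. The tunnel's roof is 15 mm above the slide's top: a filter with its head up passes, wrong way up it does not. In the click the pocket is right below this point.
- filter_slide (a joint): How far the slide is pushed in (m): 0 fully out, 0.140 in the ball click (pocket under the window), 0.158 at the end stop. Starts between 0 and 0.035. Friction about 1.5 N. A spring ball in the rail drops into a 7 mm wide notch in the slide's edge: within about 2.5 mm it draws the slide into the click; pushing it out again, either way, takes about 8 N.
- dish: Covered petri dish, 62 mm in diameter and 15 mm tall, standing loose on the window of the light base; leave it alone. Origin under its centre.
- stain: Small dark reagent bottle, 36 mm in diameter, 98 mm tall, loose on the worktop behind the rail; leave it alone. Origin under its centre.
- can: Screw-top canister, black cap and white body, 39 mm in diameter, 54 mm tall, loose on the worktop behind the rail; leave it alone. Origin under its centre.
- cap: Black eyepiece dust cap, an open shallow cup 34 mm in diameter and 12 mm tall, loose on the worktop between the booklet and the microscope; not the filter; leave it alone. Origin under its centre.
Mind the look-alikes: they are no part of the job. Of the things like the part that bears filter_mid, leave any that is turquoise or yellow; of the rest the smaller one is meant.

How it is judged:
On the way:
1. the filter sits spigot down and fully home in the pocket of the pulled-out slide, let go by the fingers (horizontal distance between filter_shoulder and pocket below 0.004 m and z of filter_shoulder in the frame of pocket between -0.002 and 0.002 m and angle between filter_mid's own z axis and vertical below 0.08 rad and contact force between the fingers and filter below 0.1 N and value of joint filter_slide below 0.08 m), for 0.2 s.
At the end, for the whole second after the job is handed in: Slide at rest in the click (within 1.8 mm), fingers gripping the knob (over 1 N, grasp point within 14 mm of the knob's axis from above), filter home in the pocket head up: shoulder within 2 mm of the slide's top and 4 mm of the pocket's axis, level to 0.08 rad (value of joint filter_slide between 0.1382 and 0.1418 m and velocity of joint filter_slide between -0.004 and 0.004 m/s and contact force between the fingers and filter_slide above 1 N and horizontal distance between the grasp point and knob below 0.014 m and horizontal distance between filter_shoulder and pocket below 0.004 m and z of filter_shoulder in the frame of pocket between -0.002 and 0.002 m and angle between filter_mid's own z axis and vertical below 0.08 rad); the arm keeps its last pose, push and grip.
It fails at once if the slide is run past the click, on towards the end stop (more than 10 mm beyond the click) (value of joint filter_slide above 0.15 m).
It fails at once if the dish on the window is shifted by more than 10 mm (distance of dish from where it was at the start of the episode above 0.01 m).
It fails at once if the bottle, the canister or the eyepiece cap is shifted by more than 20 mm (distance of any of stain, can, cap from where it was at the start of the episode above 0.02 m).
It also fails if it takes over 54 s, if anything falls off the work surface, if the arm or the gripper's body presses on something with over 40 N, if the wrist force passes 120 N, or if a joint passes its speed limit or range.

ROBOT

A 6-joint arm with a two-finger parallel gripper is mounted at the origin on a cart in front of the work surface, level with it; the furniture and walls round the work are solid. World frame = base frame: x ahead of the robot, y to its left, z up, the work surface at z = 0. Lengths are in m, angles in rad, forces in N, time in s.
With the tool pointing down it reaches from about 0.25 to 0.725 m from the base axis. Payload 4 kg.
Tool frame: the origin (TCP) lies at the very end of the fingers, on their centre line; the grasp point (between the pads) lies 19 mm behind it; z points along the fingers, y is the line along which they close (so a half turn about z gives the same grasp; the last joint's range is limited). The gripper opens to 85 mm and grips with 20 to 120 N. Pads are 22 mm wide; open, the fingers measure 114 mm over their backs; the gripper's body (76 mm by 85 mm) begins 54 mm behind the grasp point. The pads swing forward as they close: fully open they stand 13 mm farther back than shut.
Start: joints at [1.255, 0.241, 0.005, 1.335, 0, 1.571], TCP at [0.155, 0.475, 0.231] pointing down, gripper open.
Joint ranges: [-2.72, 2.72], [-1.05, 1.87], [-1.09, 1.28], [-1.99, 2.15], [-1.42, 1.44], [-3.14, 3.14]. Speed limits (rad/s): [2.79, 2.79, 3.14, 3.14, 3.14, 3.14].

INTERFACE

Orientations are given as a unit quaternion [x, y, z, w].
In Python, from workcell import bot, vision, workorder gives the robot as it stands.
- The arm moves only by the shell command python3 -m creep 'ROWS' [OPENING]. ROWS is JSON, a list of rows, each a list of 2 entries, a list of its own where there are three numbers: the shift along the tool's x, y, z in mm, then the turn, a rotation vector about the tool's x, y, z in rad. In form: [[[dx, dy, dz], [wx, wy, wz]], ...]. A call has 1 to 12 rows; each row shifts and turns the commanded pose from where the row before left it, along the tool's axes as they then stand; what a row does not reach is not made up. A row lasts 1/8 s, in which the tool goes at most 62.5 mm and 10.7 degrees, less where a joint would pass 70% of its speed; a pose out of reach is approached as far as the arm can. A call is refused whole if a number of a shift passes 62.5 or a number of a turn 0.188, either way. A call with a gripper value outside its range is refused whole. OPENING is the finger opening in mm, from 0 to 85.4, set as the call begins (- or left out, the last holds). The fingers move at their own pace and stop on an object; the grip force is fixed at half the most. Time passes only in rows, so rows that do not move let the fingers close. It gives the time, the measured TCP pose, the force, the opening and the grip force at its end, in the units of the state.
- bot.get_obs(): the state, without advancing time (a new reading comes with each control period).
- vision.camera(name): name is "scene" or "top" or "wrist"; returns a dict with "image" (384x512x3 uint8, blue, green, red), "z_map" (384x512 float32, m along the optical axis (not along the pixel's ray), 0 where there is no reading), "K" (3x3 intrinsics, pixels), "rvec" (rotation vector, rad) and "tvec" (3), from world to camera coordinates, as OpenCV has them; the wrist camera has in their place "tool_from_camera" (4x4, takes a point from camera to tool coordinates, whose origin is the TCP and whose axes are the flange's). Camera axes: x right, y down, z forward; pixel columns grow to the right and rows downward; lengths in m; the calibration is good to about 2 mm. A picture is of the moment at which its call begins: read the wrist's pose just before it.
- workorder.job_done(): hands the job in; it is judged then, once.
Trained networks look in a picture, given as the dict that the camera call returned (one of the last four; its "shot" number tells which), for a name from the list of things; names that differ only in an ending like _2 or _b are one class to them, and where a whole thing is asked for, a point or a joint stands for the part that bears it (a point fixed in the world has none). Each returns a list of dicts, best first, with "score" (0 to 1); they miss things now and then, are a little off and sometimes report something else, mostly with a low value. They report only what shows in the picture. A call takes as long as a camera call. They do not tell look-alikes from the thing itself.
- vision.spot_in(picture, query): "position" ([column, row] in pixels, amid what is visible of it).
- vision.place_of(picture, query): "position" ([column, row] in pixels: a listed point, or the origin of a listed thing).
The state is a dict: "clock": time; "joint_pos": joint angles; "joint_vel": joint speeds; "tau": joint torques, N m; "eef_pos": TCP position; "tool_rot": TCP orientation; "ft_force": force on the tool from outside, world axes, zero at the start; "ft_torque": the same for the moment, N m; "grip_width": finger opening in m; "grasp_force": force on a finger pad.
Only numpy, scipy, OpenCV 4.12 (cv2) and the standard library are available. Lean on these libraries where they do the work, as an engineer would, in place of code of your own. Each camera call takes 0.05 s, during which the arm holds its last target. There are 200 camera calls.

## Working session

There is one attempt and no reset: what is moved stays moved. The work goes in short steps, Python scripts to look and compute and a shell command to move; the robot and the scene stay as the last step left them, time stands still between calls to the robot, and variables do not carry over. Pictures are saved under pics/ and viewed, at most 10 in all, crops included, and the job is handed in when it is done.

```bash
mkdir -p pics
cat > h.py <<'E'
import numpy as np, cv2
from scipy.spatial.transform import Rotation as R
from workcell import bot, vision, workorder
def pose():
    o=bot.get_obs(); return np.array(o["eef_pos"]),R.from_quat(o["tool_rot"]),o
def cam(name):
    p,r,o=pose(); c=vision.camera(name)
    if name=="wrist":
        M=np.array(c["tool_from_camera"]); T=np.eye(4);T[:3,:3]=r.as_matrix();T[:3,3]=p; c["W"]=T@M
    else:
        A=np.eye(4);A[:3,:3]=cv2.Rodrigues(np.array(c["rvec"],float))[0];A[:3,3]=np.ravel(c["tvec"]);c["W"]=np.linalg.inv(A)
    return c
def ray(c,px):
    d=np.linalg.inv(c["K"])@np.array([px[0],px[1],1.]); return c["W"][:3,3],c["W"][:3,:3]@d
def atz(c,px,z):
    o,d=ray(c,px); return o+d*(z-o[2])/d[2]
def cloud(c):
    z=c["z_map"];v,u=np.indices(z.shape);P=np.stack([u,v,np.ones_like(u)],-1)@np.linalg.inv(c["K"]).T*z[...,None]
    return P@c["W"][:3,:3].T+c["W"][:3,3]
Z=dict(filter_mid=.018,pocket=.024,knob=.045,window=.054,dish=.054,stain=0,can=0,cap=0)
def find(c,names=Z,n=3):
    for q in names:
        for d in vision.place_of(c,q)[:n]:
            print(q,round(d["score"],2),np.round(d["position"]),np.round(atz(c,d["position"],Z[q]),4))
E
python3 - <<'E'
from h import *
for n in ["top","scene"]:
    c=cam(n); cv2.imwrite(f"pics/{n}0.png",c["image"]); print(n,c["W"][:3,3]); find(c)
E
```

```text
top [0.53830111 0.13826928 1.21027376]
filter_mid 0.79 [321. 139.] [ 0.7425 -0.0388  0.018 ]
filter_mid 0.59 [272. 182.] [0.623  0.0986 0.018 ]
filter_mid 0.59 [304. 169.] [0.658 0.009 0.018]
pocket 0.94 [216. 214.] [0.5316 0.2528 0.024 ]
knob 0.85 [253. 215.] [0.53   0.1501 0.045 ]
window 0.89 [166. 216.] [0.5268 0.3826 0.054 ]
dish 0.54 [170. 214.] [0.5304 0.3712 0.054 ]
stain 0.52 [230. 138.] [0.7463 0.216  0.    ]
can 0.61 [272. 139.] [0.745  0.0987 0.    ]
cap 0.65 [358. 242.] [ 0.456  -0.1461  0.    ]
scene [-0.03813351 -0.37873737  0.53364015]
filter_mid 0.87 [347. 209.] [ 0.7178 -0.0433  0.018 ]
filter_mid 0.8 [297. 238.] [ 0.5514 -0.0154  0.018 ]
filter_mid 0.7 [272. 209.] [0.6083 0.0932 0.018 ]
pocket 0.72 [199. 199.] [0.5276 0.2477 0.024 ]
knob 0.98 [231. 209.] [0.5196 0.1388 0.045 ]
window 0.75 [162. 173.] [0.5252 0.3757 0.054 ]
dish 0.35 [232. 209.] [0.5117 0.127  0.054 ]
stain 0.86 [265. 177.] [0.7481 0.2188 0.    ]
can 0.83 [301. 192.] [0.7414 0.0963 0.    ]
cap 0.7 [330. 302.] [ 0.4524 -0.1525  0.    ]
cap 0.19 [203. 200.] [0.5569 0.2662 0.    ]
```

Run:
```python
import cv2
a=cv2.imread("pics/top0.png")[90:290,110:400]; cv2.imwrite("pics/top0c.png",cv2.resize(a,(783,540),interpolation=cv2.INTER_CUBIC))
```

```text
(no output)
```

View pics/top0c.png

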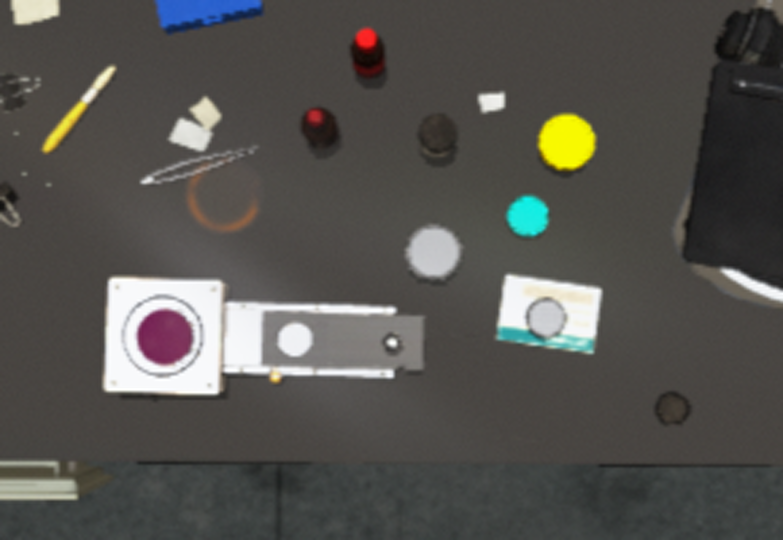

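View pics/scene0.png

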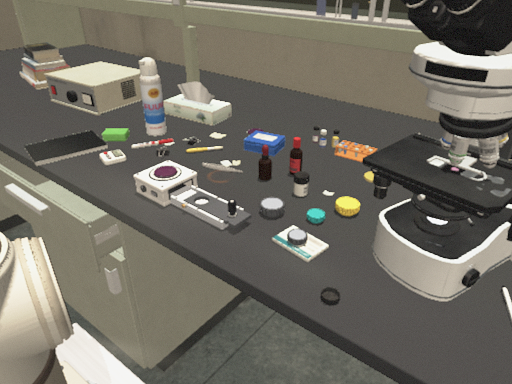

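The real filter is the grey one on the booklet, at scene pixel (297,238) and about (312,207) in the full top image. The larger grey, turquoise and yellow ones are decoys. The rail runs along about +y, and I see the knob at top pixel (253,215), the pocket at (216,214) and the window at (166,216).

Run:
```python
from h import *
p,r,o=pose(); print(p,np.round(r.as_matrix(),3),o["clock"],o["grip_width"])
c=vision.camera("wrist"); print(np.round(c["tool_from_camera"],3),c["K"])
for t in [(.54,.20,.26),(.551,-.014,.20)]: print(np.round(r.inv().apply(np.array(t)-p)*1000))
```

```text
[0.15529251 0.47527505 0.23133873] [[-0.951  0.311  0.   ]
 [ 0.311  0.951  0.   ]
 [-0.     0.    -1.   ]] 0.9 0.08563413754152686
[[-0.    -0.945 -0.328  0.085]
 [ 1.    -0.     0.    -0.   ]
 [-0.001 -0.328  0.945 -0.144]
 [ 0.     0.     0.     1.   ]] [[292.89884198   0.         253.30078438]
 [  0.         292.89884198 192.22961599]
 [  0.           0.           1.        ]]
[-451. -142.  -29.]
[-528. -342.   31.]
```

```bash
python3 -m creep '[[[-50,-16,-3],[0,0,0]],[[-50,-16,-3],[0,0,0]],[[-50,-16,-3],[0,0,0]],[[-50,-16,-3],[0,0,0]],[[-50,-16,-3],[0,0,0]],[[-50,-16,-3],[0,0,0]],[[-50,-16,-3],[0,0,0]],[[-50,-16,-3],[0,0,0]],[[-50,-14,-3],[0,0,0]]]'
python3 -m creep '[[[0,0,0],[0,0,0.179]],[[0,0,0],[0,0,0.179]],[[0,0,0],[0,0,0.179]],[[0,0,0],[0,0,0.179]],[[0,0,0],[0,0,0.179]],[[0,0,0],[0,0,0.179]],[[0,0,0],[0,0,0.179]],[[0,0,0],[0,0,0]]]'
python3 - <<'E'
from h import *
p,r,o=pose(); print(p,np.round(r.as_matrix(),3))
c=cam("wrist"); cv2.imwrite("pics/w1.png",c["image"]); find(c,["filter_mid","pocket","knob","window"])
for t in [(.551,-.014,.17)]: print(np.round(r.inv().apply(np.array(t)-p)*1000))
E
```

```text
clock: 2.08
eef_pos: [0.5403, 0.1993, 0.2585]
tool_rot: [0.157, 0.988, 0.0, 0.0]
ft_force: [0.8, 0.7, -0.2]
grip_width: 0.0854
grasp_force: 0.0
clock: 3.08
eef_pos: [0.5389, 0.2005, 0.2582]
tool_rot: [0.706, 0.709, -0.0, -0.0]
ft_force: [0.2, 0.7, -0.2]
grip_width: 0.0854
grasp_force: 0.0
[0.5389415  0.2005184  0.25823301] [[-0.004  1.    -0.   ]
 [ 1.     0.004 -0.   ]
 [-0.    -0.    -1.   ]]
filter_mid 0.94 [259. 291.] [ 0.5484 -0.0124  0.018 ]
filter_mid 0.87 [306. 223.] [0.6149 0.1056 0.018 ]
filter_mid 0.72 [327. 276.] [0.6519 0.0151 0.018 ]
pocket 0.64 [242. 126.] [0.5243 0.2428 0.024 ]
knob 0.57 [245. 204.] [0.5278 0.1456 0.045 ]
[-215.   11.   88.]
```

View pics/w1.png

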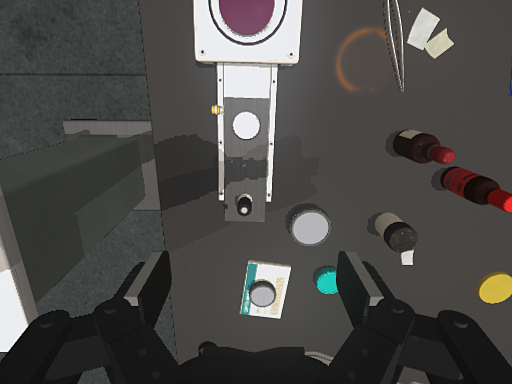

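The view looks along −y at the bottom. I see the pocket hole at (246,125), the knob top near (244,200), the filter on the booklet at (262,291), and the rail nearly vertical in the image.

```bash
cat >> h.py <<'E'
def blob(c,px,tol,rad=45):
    im=cv2.GaussianBlur(c["image"],(3,3),0); m=np.zeros((386,514),np.uint8)
    cv2.floodFill(im,m,(int(px[0]),int(px[1])),0,(tol,)*3,(tol,)*3,4|cv2.FLOODFILL_MASK_ONLY|cv2.FLOODFILL_FIXED_RANGE|(255<<8))
    m=m[1:-1,1:-1]; k=max(cv2.findContours(m,cv2.RETR_EXTERNAL,cv2.CHAIN_APPROX_NONE)[0],key=cv2.contourArea)
    return cv2.fitEllipse(k),k
def circ(c,px,tol,z):
    e,k=blob(c,px,tol); W=np.array([atz(c,q[0],z)[:2] for q in k],np.float32)
    f=cv2.fitEllipse(W*1000); print("px",np.round(e[0],1),"world",np.round(f[0],1),"axes",np.round(f[1],1)); return np.array(f[0])/1000
E
python3 - <<'E'
from h import *
c=cam("wrist"); 
circ(c,(246,125),40,.024); circ(c,(262,288),30,.027)
P=cloud(c)
for ctr,lo,hi,rr in [((.549,-.013),.021,.035,.04),((.528,.146),.052,.068,.025)]:
    m=(np.hypot(P[...,0]-ctr[0],P[...,1]-ctr[1])<rr)&(P[...,2]>lo)&(P[...,2]<hi); Q=P[m]
    print(m.sum(),Q.mean(0),cv2.fitEllipse((cv2.convexHull((Q[:,:2]*1000).astype(np.float32)))) if m.sum()>9 else 0)
# rail dir: slide plate/rail white edge lines
g=cv2.cvtColor(c["image"],cv2.COLOR_BGR2GRAY)
L=cv2.createLineSegmentDetector().detect(g)[0][:,0]
for l in L:
    a,b=atz(c,l[:2],.024),atz(c,l[2:],.024)
    if np.hypot(*(a-b)[:2])>.06 and abs(a[0]-.53)<.05 and a[1]<.34 and b[1]<.34:
        s=1 if b[1]>a[1] else -1; print(np.round(a,3),np.round(b,3),np.arctan2(-(s*(b-a))[0],(s*(b-a))[1]))
E
```

```text
px [245.7 124.9] world [528.5 244. ] axes [31.2 31.3]
px [262.1 295.8] world [552.6 -14.5] axes [32.6 33.3]
535 [ 0.55268936 -0.01165051  0.02756478] ((553.05078125, -13.79867172241211), (41.48346710205078, 42.55038070678711), 78.42927551269531)
170 [0.52682286 0.14488235 0.05990488] ((526.794677734375, 143.563232421875), (17.45954704284668, 18.09615707397461), 112.17333984375)
[0.562 0.142 0.024] [0.566 0.315 0.024] -0.021999335455084496
[0.498 0.145 0.024] [0.5   0.295 0.024] -0.017581191895083243
[0.493 0.257 0.024] [0.491 0.153 0.024] -0.021920235283808813
[0.559 0.294 0.024] [0.555 0.144 0.024] -0.024774425377709963
```

```bash
python3 -m creep '[[[-43,2,15],[0,0,0]],[[-43,2,15],[0,0,0]],[[-43,2,15],[0,0,0]],[[-43,2,15],[0,0,0]],[[-41,2,15],[0,0,0]],[[0,0,15],[0,0,0]],[[0,0,0],[0,0,0]]]'
python3 - <<'E'
from h import *
c=cam("wrist"); cv2.imwrite("pics/w2.png",c["image"]); find(c,["filter_mid","knob","pocket"]); print(pose()[0])
E
```

```text
clock: 4.25
eef_pos: [0.5483, -0.0122, 0.167]
tool_rot: [0.706, 0.708, -0.001, -0.001]
ft_force: [0.6, 0.4, 0.9]
grip_width: 0.0851
grasp_force: 0.0
filter_mid 0.96 [330.  57.] [0.6167 0.1016 0.018 ]
filter_mid 0.83 [255. 176.] [ 0.5492 -0.0116  0.018 ]
filter_mid 0.66 [426. 196.] [ 0.7303 -0.0331  0.018 ]
[ 0.54989707 -0.01132023  0.16909204]
```

View pics/w2.png

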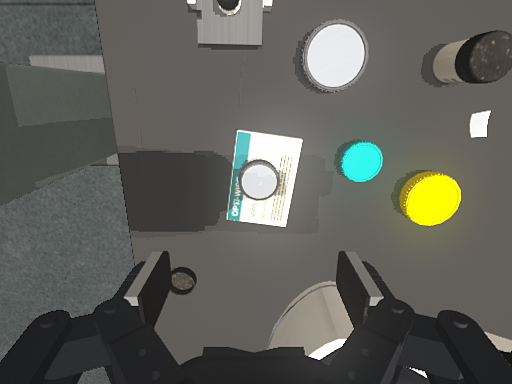

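The filter head shows at (260,180) between the fingers' line, with neighbours well clear and the cap at (182,280).

```bash
cat >> h.py <<'E'
def disc(c,ctr,lo,hi,rr):
    P=cloud(c); m=(np.hypot(P[...,0]-ctr[0],P[...,1]-ctr[1])<rr)&(P[...,2]>lo)&(P[...,2]<hi); Q=P[m]
    e=cv2.fitEllipse(cv2.convexHull((Q[:,:2]*1000).astype(np.float32))); print("disc",m.sum(),np.round(e[0],1),np.round(e[1],1),"z",np.round(np.median(Q[:,2]),4)); return np.array(e[0])/1000
E
python3 - <<'E'
from h import *
c=cam("wrist"); f=disc(c,(.552,-.0135),.0215,.035,.04); circ(c,(260,176),30,.027)
p,r,o=pose(); print(p,np.round(r.inv().apply(np.array([*f,.014])-p)*1000,1), r.as_rotvec())
E
```

```text
disc 1306 [552.6 -14.1] [41.7 42.3] z 0.0281
px [256.4 181.3] world [552.7 -14.3] axes [33.6 33.7]
[ 0.5499214  -0.01139747  0.16913352] [ -2.7   2.5 155.1] [2.21640841e+00 2.22498031e+00 1.76921955e-03]
```

```bash
python3 -m creep '[[[-1,1,30],[0,0,0]],[[-1,1,40],[0,0,0]],[[-0.7,0.5,40],[0,0,0]],[[0,0,25],[0,0,0]],[[0,0,0],[0,0,0]],[[0,0,0],[0,0,0]]]' 65
python3 - <<'E'
from h import *
p,r,o=pose(); print(p,o["grip_width"],np.round(r.inv().apply(np.array([.5526,-.0142,.014])-p)*1000,1), np.round(r.as_matrix()[:,2],4))
E
```

```text
clock: 5.25
eef_pos: [0.5531, -0.0148, 0.0347]
tool_rot: [0.706, 0.708, 0.001, 0.001]
ft_force: [0.5, -0.4, 1.3]
grip_width: 0.0647
grasp_force: 0.0
[ 0.55307803 -0.01475899  0.03468602] 0.06473407689704712 [ 0.6 -0.5 20.7] [ 2.3e-03 -1.0e-04 -1.0e+00]
```

```bash
python3 -m creep '[[[0.3,-0.3,12],[0,0,0]],[[0.3,-0.2,8],[0,0,0]],[[0,0,0],[0,0,0]],[[0,0,0],[0,0,0]]]'
python3 -m creep '[[[0,0,0],[0,0,0]],[[0,0,0],[0,0,0]],[[0,0,0],[0,0,0]],[[0,0,0],[0,0,0]],[[0,0,0],[0,0,0]],[[0,0,0],[0,0,0]],[[0,0,0],[0,0,0]]]' 20
```

```text
clock: 5.75
eef_pos: [0.5514, -0.0146, 0.0133]
tool_rot: [0.706, 0.708, -0.0, 0.0]
ft_force: [0.3, 0.5, -0.6]
grip_width: 0.0648
grasp_force: 0.0
clock: 6.62
eef_pos: [0.552, -0.0146, 0.0141]
tool_rot: [0.706, 0.708, 0.0, 0.001]
ft_force: [-0.2, 0.3, 5.1]
grip_width: 0.0392
grasp_force: 60.5
```

```bash
python3 -m creep '[[[0,0,-10],[0,0,0]],[[0,0,-30],[0,0,0.012]],[[0,0,-40],[0,0,0.01]],[[30,-3,-20],[0,0,0]],[[45,-5,0],[0,0,0]],[[45,-5,0],[0,0,0]],[[45,-5,0],[0,0,0]],[[15,-3,0],[0,0,0]],[[0,0,0],[0,0,0]],[[0,0,0],[0,0,0]]]'
python3 - <<'E'
from h import *
p,r,o=pose(); print(p,o["grip_width"],o["grasp_force"])
c=cam("wrist"); cv2.imwrite("pics/w3.png",c["image"]); find(c,["filter_mid","pocket","knob"])
print(np.round(r.as_matrix(),4))
E
```

```text
clock: 7.88
eef_pos: [0.534, 0.1646, 0.1132]
tool_rot: [0.715, 0.7, -0.0, 0.0]
ft_force: [0.0, -0.8, -0.4]
grip_width: 0.04
grasp_force: 60.4
[0.53399646 0.16461707 0.11324171] 0.03995939334324287 60.40939807891846
filter_mid 0.97 [343. 251.] [0.6153 0.1066 0.018 ]
filter_mid 0.66 [248. 254.] [0.5277 0.1051 0.018 ]
knob 0.76 [244. 229.] [0.5259 0.1444 0.045 ]
[[ 2.130e-02  9.998e-01 -3.000e-04]
 [ 9.998e-01 -2.130e-02 -8.000e-04]
 [-8.000e-04 -3.000e-04 -1.000e+00]]
```

View pics/w3.png

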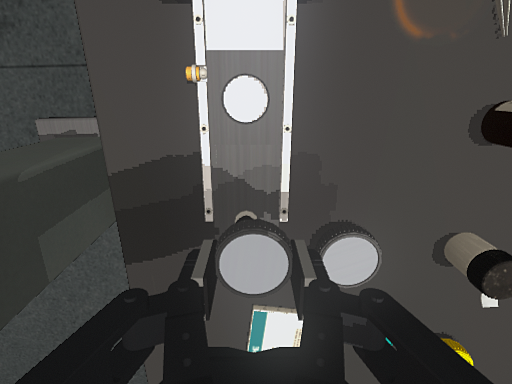

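The filter is held level between the pads at (253,265), and the pocket shows clearly at (245,98).

Run:
```python
from h import *
p,r,o=pose(); c=cam("wrist"); P=cloud(c)
k=circ(c,(245,98),40,.024); f=circ(c,(253,265),30,p[2]+.0135)
m=np.hypot(P[...,0]-f[0],P[...,1]-f[1])<.014; Q=P[m]; Q=Q[abs(Q[:,2]-np.median(Q[:,2]))<.004]
A=np.c_[Q[:,:2]-f,np.ones(len(Q))]; print("head plane",np.linalg.lstsq(A,Q[:,2],rcond=None)[0],p)
g=disc(c,f,p[2]+.008,p[2]+.025,.03)
print(disc(c,(.527,.1445),.055,.066,.02))
d=k-f; print(np.round(r.inv().apply([*d,.023-p[2]])*1000,1))
```

```text
px [244.3  98.7] world [528.6 243.2] axes [31.4 32.2]
px [253.3 263.7] world [533.7 164.6] axes [34.6 34.8]
head plane [-0.00186201 -0.00184303  0.12723875] [0.53415752 0.1646388  0.11330476]
disc 5577 [534.  165.5] [41.1 60. ] z 0.1273Traceback (most recent call last):
  File "<stdin>", line 7, in <module>
  File "h.py", line 35, in disc
    e=cv2.fitEllipse(cv2.convexHull((Q[:,:2]*1000).astype(np.float32))); print("disc",m.sum(),np.round(e[0],1),np.round(e[1],1),"z",np.round(np.median(Q[:,2]),4)); return np.array(e[0])/1000
cv2.error: OpenCV(4.12.0) /io/opencv/modules/imgproc/src/shapedescr.cpp:356: error: (-215:Assertion failed) n >= 0 && (depth == CV_32F || depth == CV_32S) in function 'fitEllipseNoDirect'
```

```bash
python3 -m creep '[[[30,-2.7,0],[0,0,0]],[[30,-2.7,0],[0,0,0]],[[18.6,-1.5,15],[0,0,0]],[[0,0,30],[0,0,0]],[[0,0,25],[0,0,0]],[[0,0,8],[0,0,0]],[[0,0,0],[0,0,0]],[[0,0,0],[0,0,0]]]'
python3 - <<'E'
from h import *
p,r,o=pose(); c=cam("wrist"); print(p,o["ft_force"]);f=circ(c,(253,265),30,p[2]+.0139)
cv2.imwrite("pics/w4.png",c["image"])
d=np.array([.5285,.2433])-f; print(np.round(r.inv().apply([*d,.0221-p[2]])*1000,1))
E
```

```text
clock: 9.12
eef_pos: [0.5295, 0.2447, 0.0363]
tool_rot: [0.714, 0.7, 0.001, 0.0]
ft_force: [1.2, -0.4, -0.3]
grip_width: 0.0395
grasp_force: 60.4
[0.52951133 0.24473652 0.03625785] [ 1.15803787 -0.35469406 -0.32795699]
px [253.3 263.6] world [529. 245.] axes [34.4 34.6]
[-1.7 -0.5 14.2]
```

View pics/w4.png

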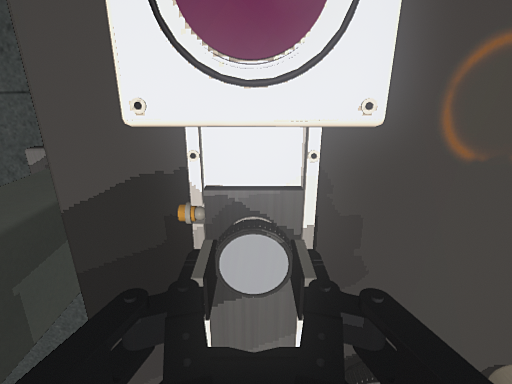

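The filter is over the slide and the pocket's far rim shows at (250,220). I'll correct slightly and lower.

```bash
python3 -m creep '[[[-1.2,-0.4,3],[0,0,0]],[[0,0,3],[0,0,0]],[[0,0,2],[0,0,0]],[[0,0,0],[0,0,0]],[[0,0,0],[0,0,0]]]'
python3 -m creep '[[[0,0,2],[0,0,0]],[[0,0,0],[0,0,0]],[[0,0,0],[0,0,0]]]'
python3 -m creep '[[[0,0,2],[0,0,0]],[[0,0,0],[0,0,0]],[[0,0,0],[0,0,0]]]'
```

```text
clock: 9.8
eef_pos: [0.5282, 0.2434, 0.0273]
tool_rot: [0.714, 0.7, -0.0, -0.0]
ft_force: [0.5, -0.6, -1.1]
grip_width: 0.0397
grasp_force: 60.4
clock: 10.18
eef_pos: [0.5282, 0.2434, 0.0253]
tool_rot: [0.714, 0.7, -0.0, -0.0]
ft_force: [-0.4, -0.2, -0.5]
grip_width: 0.0392
grasp_force: 60.4
clock: 10.55
eef_pos: [0.5282, 0.2434, 0.0233]
tool_rot: [0.714, 0.7, 0.0, 0.0]
ft_force: [1.5, 0.0, -0.3]
grip_width: 0.0393
grasp_force: 60.5
```

```bash
python3 -m creep '[[[0,0,0.7],[0,0,0]],[[0,0,0],[0,0,0]],[[0,0,0],[0,0,0]]]'
python3 -m creep '[[[0,0,0.7],[0,0,0]],[[0,0,0],[0,0,0]],[[0,0,0],[0,0,0]]]'
```

```text
clock: 10.92
eef_pos: [0.5283, 0.2434, 0.0232]
tool_rot: [0.714, 0.7, 0.0, 0.0]
ft_force: [-0.9, -0.7, 5.7]
grip_width: 0.0393
grasp_force: 60.8
clock: 11.3
eef_pos: [0.5283, 0.2434, 0.0232]
tool_rot: [0.714, 0.7, 0.0, 0.0]
ft_force: [-2.8, -1.3, 7.9]
grip_width: 0.0395
grasp_force: 61.1
```

```bash
python3 -m creep '[[[0,0,0],[0,0,0]],[[0,0,0],[0,0,0]],[[0,0,0],[0,0,0]],[[0,0,-10],[0,0,0]],[[0,0,-30],[0,0,0]],[[0,0,-40],[0,0,0]],[[-30,0,-20],[0,0,0]],[[-40,0,0],[0,0,0]],[[-30,0,0],[0,0,0]],[[-20,0,0],[0,0,0]],[[0,0,0],[0,0,0]],[[0,0,0],[0,0,0]]]' 66
python3 - <<'E'
from h import *
p,r,o=pose(); c=cam("wrist"); print(p,o["ft_force"],o["grip_width"])
cv2.imwrite("pics/w5.png",c["image"]); find(c,["filter_mid","knob"])
k=disc(c,(.527,.1445),.055,.066,.02); f=disc(c,(.5285,.2433),.030,.042,.028)
print(np.round(r.inv().apply([*k,.029]-p)*1000,1))
E
```

```text
clock: 12.8
eef_pos: [0.526, 0.1241, 0.122]
tool_rot: [0.714, 0.7, 0.0, -0.0]
ft_force: [-0.0, -0.4, -0.4]
grip_width: 0.0658
grasp_force: 0.0
[0.5260377  0.12406336 0.12203411] [-0.01816146 -0.42678822 -0.37789766] 0.06576390107193396
filter_mid 0.94 [249.  40.] [0.5249 0.2453 0.018 ]
filter_mid 0.83 [381. 295.] [0.6537 0.0099 0.018 ]
filter_mid 0.73 [352. 208.] [0.6156 0.1057 0.018 ]
knob 0.93 [256. 178.] [0.5277 0.1436 0.045 ]
disc 462 [526.8 143.4] [17.7 18.1] z 0.0608
disc 3123 [528.  243.4] [42.2 42.3] z 0.0374
[19.3  0.4 93. ]
```

View pics/w5.png

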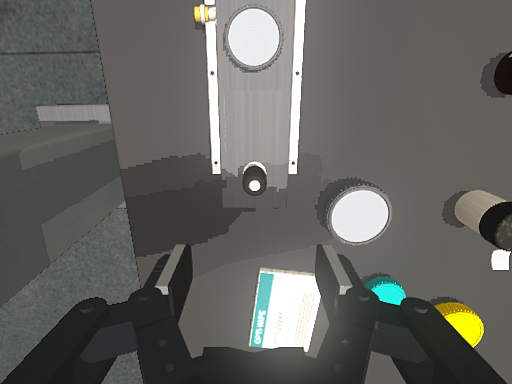

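The filter head is concentric with the pocket at (253,37), and the knob is at (255,180). Next I descend on the knob.

```bash
python3 -m creep '[[[10,0.2,10],[0,0,0]],[[9.3,0.2,30],[0,0,0]],[[0,0,35],[0,0,0]],[[0,0,17],[0,0,0]],[[0,0,0],[0,0,0]],[[0,0,0],[0,0,0]]]'
python3 -m creep '[[[0,0,0],[0,0,0]],[[0,0,0],[0,0,0]],[[0,0,0],[0,0,0]],[[0,0,0],[0,0,0]],[[0,0,0],[0,0,0]],[[0,0,0],[0,0,0]],[[0,0,0],[0,0,0]],[[0,0,0],[0,0,0]]]' 5
python3 - <<'E'
from h import *
p,r,o=pose(); c=cam("wrist"); print(p,o["ft_force"],o["grip_width"])
cv2.imwrite("pics/w6.png",c["image"]); 
f=disc(c,(.5285,.2435),.030,.042,.028); P=cloud(c)
m=np.hypot(P[...,0]-f[0],P[...,1]-f[1])<.019; Q=P[m]; Q=Q[abs(Q[:,2]-np.median(Q[:,2]))<.004]
print("tilt",np.linalg.lstsq(np.c_[Q[:,:2]-f,np.ones(len(Q))],Q[:,2],rcond=None)[0])
m=(abs(P[...,2]-.054)<.004)&(abs(P[...,0]-.528)<.05)&(P[...,1]>.28); Q=P[m]
for x0 in np.arange(.49,.57,.02):
    q=Q[abs(Q[:,0]-x0)<.006]; print(x0,len(q),np.round(np.percentile(q[:,1],1),4) if len(q) else 0)
E
```

```text
clock: 13.7
eef_pos: [0.527, 0.1434, 0.0303]
tool_rot: [0.714, 0.7, 0.0, 0.0]
ft_force: [0.1, -0.0, 0.2]
grip_width: 0.0665
grasp_force: 0.0
clock: 14.7
eef_pos: [0.5272, 0.1428, 0.0307]
tool_rot: [0.714, 0.7, 0.001, 0.0]
ft_force: [-1.3, -0.3, 5.6]
grip_width: 0.016
grasp_force: 58.6
[0.52720094 0.14277543 0.03067453] [-1.32361151 -0.28803137  5.63852929] 0.01597904022575745
disc 8077 [528.1 243.2] [41.4 42.7] z 0.0373
tilt [-0.00111285 -0.00218297  0.03735439]
0.49 0 0
0.51 0 0
0.53 0 0
0.55 0 0
```

```bash
python3 -m creep '[[[4,0,0],[0,0,0]],[[8,0,0],[0,0,0]],[[12,0,0],[0,0,0]],[[14,0,0],[0,0,0]],[[14,0,0],[0,0,0]],[[14,0,0],[0,0,0]],[[12,0,0],[0,0,0]],[[10,0,0],[0,0,0]],[[8,0,0],[0,0,0]],[[4,0,0],[0,0,0]],[[0,0,0],[0,0,0]],[[0,0,0],[0,0,0]]]'
python3 - <<'E'
from h import *
p,r,o=pose(); c=cam("wrist"); print(p,o["ft_force"],o["grip_width"])
cv2.imwrite("pics/w7.png",c["image"]); P=cloud(c)
m=(abs(P[...,2]-.0545)<.003)&(abs(P[...,0]-.53)<.07)&(P[...,1]>.28); Q=P[m]
for x0 in np.arange(.48,.58,.015):
    q=Q[abs(Q[:,0]-x0)<.006]; print(round(x0,3),len(q),np.round(np.percentile(q[:,1],[.5,2]),4) if len(q) else 0)
find(c,["window"])
t=cam("top"); Q=cloud(t); m=(abs(Q[...,2]-.0545)<.006)&(abs(Q[...,0]-.53)<.09)&(abs(Q[...,1]-.38)<.09);Q=Q[m]
print("base rect",cv2.minAreaRect((Q[:,:2]*1000).astype(np.float32)))
E
```

```text
clock: 16.25
eef_pos: [0.5294, 0.243, 0.0307]
tool_rot: [0.714, 0.7, 0.001, 0.0]
ft_force: [0.4, -0.4, 5.3]
grip_width: 0.0161
grasp_force: 60.0
[0.52943087 0.24303563 0.03071995] [ 0.38278063 -0.35453402  5.25747473] 0.016067404649891582
0.48 3188 [0.3167 0.3177]
0.495 3790 [0.3164 0.3174]
0.51 2982 [0.316  0.3167]
0.525 2136 [0.3157 0.3161]
0.54 2262 [0.3154 0.3158]
0.555 3412 [0.3151 0.3159]
0.57 3781 [0.3148 0.3156]
base rect ((531.0339965820312, 373.54364013671875), (108.78582763671875, 113.35700988769531), 88.02827453613281)
```

View pics/w7.png

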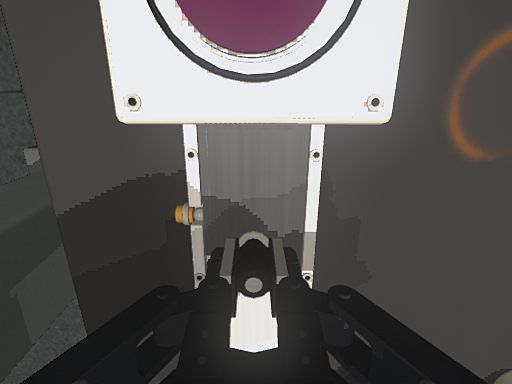

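```bash
python3 -m creep '[[[4,0,0],[0,0,0]],[[7,0,0],[0,0,0]],[[7,0,0],[0,0,0]],[[4,0,0],[0,0,0]],[[1.5,0,0],[0,0,0]],[[0,0,0],[0,0,0]],[[0,0,0],[0,0,0]]]'
for i in 1 2; do python3 -m creep '[[[1,0,0],[0,0,0]],[[0,0,0],[0,0,0]],[[0,0,0],[0,0,0]]]' | sed -n '1,2p;4p'; done
```

```text
clock: 17.27
eef_pos: [0.5299, 0.2662, 0.0307]
tool_rot: [0.714, 0.7, 0.001, 0.001]
ft_force: [-0.7, -1.1, 7.2]
grip_width: 0.0165
grasp_force: 60.3
clock: 17.65
eef_pos: [0.5299, 0.2669, 0.0307]
ft_force: [-0.2, -1.7, 5.9]
clock: 18.02
eef_pos: [0.5299, 0.2688, 0.0307]
ft_force: [0.1, 0.7, 4.8]
```

```bash
for i in 1; do python3 -m creep '[[[1,0,0],[0,0,0]],[[0,0,0],[0,0,0]],[[0,0,0],[0,0,0]]]' | sed -n '1,2p;4p'; done;  python3 - <<'E'
from h import *
F=[];Y=[]
for i in range(3):
    c=cam("wrist"); p,r,o=pose(); F.append(o["ft_force"][1]);Y.append(p[1])
print(np.round(F,2),Y); k=disc(c,(p[0],p[1]),.055,.066,.014)
E
```

```text
clock: 18.4
eef_pos: [0.53, 0.2698, 0.0307]
ft_force: [0.6, 0.7, 5.2]
[0.57 0.91 1.43] [np.float64(0.26976629107463157), np.float64(0.26979427272525774), np.float64(0.2698116760606826)]
disc 1282 [530.  270.1] [27.4 27.6] z 0.0608
```

```bash
cat > f.py <<'E'
from h import *
F=[];Y=[]
for i in range(4):
    c=vision.camera("wrist"); p,r,o=pose(); F.append(o["ft_force"][1]);Y.append(p[1])
print("Fy",np.round(np.mean(F),2),"y",np.round(np.mean(Y),5))
E
for i in 1; do python3 -m creep '[[[1,0,0],[0,0,0]],[[0,0,0],[0,0,0]],[[0,0,0],[0,0,0]]]' | sed -n '1,2p;4p'; python3 f.py; done
```

```text
clock: 18.92
eef_pos: [0.5299, 0.2704, 0.0307]
ft_force: [0.6, -0.5, 6.7]
Fy -0.03 y 0.2704
```

```bash
python3 -m creep '[[[1,0,0],[0,0,0]],[[0,0,0],[0,0,0]],[[0,0,0],[0,0,0]]]' | sed -n '1,2p;4p'; python3 f.py
```

```text
clock: 19.5
eef_pos: [0.5299, 0.2712, 0.0307]
ft_force: [0.4, -0.3, 6.7]
Fy -0.5 y 0.27117
```

```bash
python3 -m creep '[[[1,0,0],[0,0,0]],[[0,0,0],[0,0,0]],[[0,0,0],[0,0,0]]]' | sed -n '1,2p;4p'; python3 f.py
```

```text
clock: 20.08
eef_pos: [0.53, 0.272, 0.0307]
ft_force: [0.3, -0.5, 5.5]
Fy -1.78 y 0.27196
```

```bash
python3 -m creep '[[[1,0,0],[0,0,0]],[[0,0,0],[0,0,0]],[[0,0,0],[0,0,0]]]' | sed -n '1,2p;4p'; python3 f.py
```

```text
clock: 20.65
eef_pos: [0.53, 0.2725, 0.0307]
ft_force: [-0.3, -2.7, 6.5]
Fy -1.89 y 0.2726
```

```bash
python3 -m creep '[[[1,0,0],[0,0,0]],[[0,0,0],[0,0,0]],[[0,0,0],[0,0,0]]]' | sed -n '1,2p;4p'; python3 f.py
```

```text
clock: 21.22
eef_pos: [0.5301, 0.273, 0.0307]
ft_force: [1.1, -4.3, 7.3]
Fy -3.9 y 0.27297
```

```bash
python3 -m creep '[[[1,0,0],[0,0,0]],[[0,0,0],[0,0,0]],[[0,0,0],[0,0,0]]]' | sed -n '1,2p;4p'; python3 f.py
```

```text
clock: 21.8
eef_pos: [0.5301, 0.2732, 0.0307]
ft_force: [0.4, -5.5, 7.1]
Fy -5.81 y 0.2732
```

```bash
python3 -m creep '[[[-2,0,0],[0,0,0]],[[0,0,0],[0,0,0]],[[0,0,0],[0,0,0]]]' | sed -n '1,2p;4p'; python3 f.py
```

```text
clock: 22.38
eef_pos: [0.53, 0.2727, 0.0307]
ft_force: [-0.6, -2.6, 6.0]
Fy -1.98 y 0.27264
```

```bash
python3 -m creep '[[[-1.5,0,0],[0,0,0]],[[0,0,0],[0,0,0]],[[0,0,0],[0,0,0]]]' | sed -n '1,2p;4p'; python3 f.py
```

```text
clock: 22.95
eef_pos: [0.53, 0.2719, 0.0307]
ft_force: [0.7, -0.8, 5.3]
Fy -0.51 y 0.27191
```

```bash
python3 -m creep '[[[-1,0,0],[0,0,0]],[[0,0,0],[0,0,0]],[[0,0,0],[0,0,0]]]' | sed -n '1,2p;4p'; python3 f.py
```

```text
clock: 23.52
eef_pos: [0.53, 0.2712, 0.0307]
ft_force: [-0.1, 1.3, 5.4]
Fy 0.49 y 0.27125
```

```bash
python3 -m creep '[[[0,0,0],[0,0,0]],[[0,0,0],[0,0,0]],[[0,0,0],[0,0,0]]]' && python3 -c "
from workcell import workorder; print(workorder.job_done())"
```

```text
clock: 24.1
eef_pos: [0.5299, 0.2712, 0.0307]
tool_rot: [0.714, 0.7, 0.001, 0.0]
ft_force: [0.0, 0.6, 6.3]
grip_width: 0.0162
grasp_force: 60.7
the job is handed in; nothing more can be done
None
```

I set the filter head up in the pocket, pushed the slide in until force readings showed it in the click, and handed the job in at 24.1 s with the fingers still gripping the knob. No verdict came back, and I took no final picture of the dish, bottle, canister or cap, though no move went near them.

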